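# Shut and bolt the project box

### The arm

A 7-joint arm with a two-finger parallel gripper is mounted at the origin on the work surface. World frame = base frame: x ahead of the robot, y to its left, z up, the work surface at z = 0. Lengths are in m, angles in rad, forces in N, time in s.
With the tool pointing down it reaches from about 0.35 to 0.9 m from the base axis. Payload 7.2 kg.
Tool frame: the origin (TCP) lies between the finger pads; the fingertips stand 8 mm ahead of it and the grasp point (between the pads) lies 11 mm behind it; z points along the fingers, x is the direction in which the jaws open and shut, and the axes are right-handed (so a half turn about z gives the same grasp; the last joint's range is limited). The gripper opens to 88 mm and grips with 3 to 60 N. Pads are 20 mm wide; open, the fingers measure 115 mm over their backs; the gripper's body (75 mm by 178 mm) begins 61 mm behind the grasp point.
Start: joints at [-1.301, 0.411, -0.013, 1.596, 0.006, 1.134, -0.082], TCP at [0.207, 0.59, 0.231] pointing down, gripper open.
Joint ranges: [-2.95, 2.95], [-0.29, 1.99], [-1.47, 1.44], [0.14, 2.54], [-1.03, 4.17], [0.13, 1.85], [-2.86, 2.86]. Speed limits (rad/s): [2.39, 2.39, 3.01, 3.01, 3.14, 3.14, 3.14].

### API

Orientations are given as a 3x3 rotation matrix whose columns are the frame's x, y, z axes.
In Python, from cell import arm gives the robot as it stands. The module is installed in compiled form; this text tells all that it offers.
- The arm moves only by the tool jog_arm, never from a script. Its argument "moves" is a list of rows, each an object with "slide": the shift along the tool's x, y, z in m, a list of three; "twist": the turn about the tool's z in units of 6 degrees (1.0 is 6 degrees). In form: [{"slide": [dx, dy, dz], "twist": twist}, ...]. A call has exactly 8 rows; each row is the pose to reach, as a shift and turn from the pose commanded when the call began, along the tool's axes at that moment; what a row does not reach only later rows make up. A row lasts 1/12 s, in which the tool goes at most 41.7 mm and 7.16 degrees, less where a joint would pass 70% of its speed; a pose out of reach is approached as far as the arm can. A call with a gripper value outside its range is refused whole. "grip" is the opening, from 0 (shut) to 1 (fully open), set as the call begins (left out, the last holds). The fingers move at their own pace and stop on an object; "force" is the grip in N (left out, the last holds). Time passes only in rows, so rows that repeat a pose let the fingers close, or fill a call up. It gives the time, the measured TCP pose, the force and the opening at its end, in the units of the state.
- arm.get_state(): the state, without advancing time (a new reading comes with each control period).
- arm.camera(name): name is "scene" or "side" or "wrist"; returns the picture (400x640x3 uint8, blue, green, red); there is no depth.
- arm.get_calibration(name): a dict with "vertical_fov" (degrees; the focal length in pixels is half the picture's height over the tangent of half this angle, whatever the lens; pixels are square), "cx", "cy" (the principal point, pixels), "k1" (the pictures are not rectified: a ray, as slopes to the right and down, at radius r is drawn at 1 + k1 r^2 times it, then the intrinsics apply), "position" and "attitude" of the camera in the world. Camera axes: x right, y down, z forward; pixel columns grow to the right and rows downward; lengths in m; the calibration is good to about 2 mm. A picture is of the moment at which its call begins: read the wrist's pose just before it. get_calibration takes no time and is no camera call; for the wrist camera it gives the pose at the moment of the call.
- arm.sign_off(): hands the job in, once; it reports no verdict.
The state is a dict: "t": time; "joints": joint angles; "joint_vel": joint speeds; "tau": joint torques, N m; "tool_pos": TCP position; "tcp_rot": TCP orientation; "ft_force": force on the tool from outside, world axes, zero at the start; "ft_torque": the same for the moment, N m; "width": finger opening in m.
Only numpy, scipy, OpenCV 4.12 (cv2) and the standard library are available. Lean on these libraries where they do the work, as an engineer would, in place of code of your own. Each camera call takes 0.05 s, during which the arm holds its last target.

### The job

The board in the grey project box is finished: with the fingertips, push the blue sliding cover fully shut, and then push the red bolt knob all the way in so that the cover is locked. Only push: do not pick up or tip the box and leave it about where it stands (a couple of centimetres of slipping is all right), and do not disturb the soldering stand, the magnifier or the tweezers.

Things in the scene. Friction and masses are not known exactly. Their poses are not given: they have to be found in the camera images.
- box: Grey project box, 140 mm (x) by 110 mm (y) by 63 mm high, about 0.9 kg, LOOSE on the mat: slips at some 5 N or more of sideways push. Origin: centre of underside. The cover opens towards its -x end (facing the robot); the bolt is on its +y side, carried by a grey ledge 50 mm long that reaches to y = 66 mm, its top 52 mm above the underside.
- cover_edge (a point): Middle of the trailing edge of the blue cover (a plate 147 x 99 x 6 mm, 55 to 61 mm above the box's underside): push it towards the box's +x. Open, it sticks out of the box over free air; shut, it still stands 7 mm proud of the end wall, so fingers may reach below it. Axes as the box's. A dark keeper for the bolt on the cover rises to 80 mm above the underside.
- cover (a joint): How far the cover is open, m: 0 fully shut (end stop), 0.070 the most open. Starts 0.040 to 0.065. Slides along the box's x with about 1.2 N of friction and stays where it is left.
- bolt_face (a point): Centre of the outer (+y) face of the red bolt knob: push it towards the box's -y. Knob 40 mm (x) by 12 mm (y), 55 to 81 mm above the box's underside; this face is 72 mm from the box's centre in y when in, 90 mm when out, and overhangs the ledge, so fingers may reach below the knob. Axes as the box's.
- bolt (a joint): How far the bolt is drawn out, m: 0 fully in (locked, end stop), 0.018 fully out. Starts fully out or nearly. Slides along the box's y with about 0.8 N of friction and stays where it is left.
- mat: Green silicone mat, fixed, 360 mm (x) by 660 mm (y), 3 mm thick; origin at the centre of its underside. The box and the bystanders stand on it.
- solder_stand: Bystander, loose: soldering stand in black metal, base 90 x 70 mm, coil holder up to about 95 mm high. Origin: centre of underside. To one side of the box, left or right.
- magnifier: Bystander, loose: magnifier on a small round black base of 72 mm diameter, lens of 90 mm diameter leaning towards -x, up to 110 mm high. Origin: centre of underside. On the other side of the box.
- tweezers: Bystander, loose: set of three steel tweezers on a black rubber rest, 50 mm (x) by 150 mm (y), 12 mm high. Origin: centre of underside. Beyond the box as seen from the robot.

How it is judged:
On the way, in this order (a step that is already met when the one before it is completed fails the run):
1. the cover is fully shut, the bolt still out (value of joint cover below 0.003 m and value of joint bolt above 0.011 m), for 0.1 s.
2. the bolt is pushed fully in, the cover still shut (value of joint each of cover, bolt below 0.003 m), for 0.2 s.
At the end, for the whole second after the job is handed in: Cover shut to within 3 mm, bolt in to within 3 mm, box standing flat and at rest within 40 mm of where it began, the three bystanders within 15 mm of where they began (all of step 2 and angle between box's own z axis and vertical below 0.05 rad and distance of box from where it was at the start of the episode below 0.04 m and linear speed of box below 0.02 m/s and distance of each of solder_stand, magnifier, tweezers from where it was at the start of the episode below 0.015 m); the robot touches nothing.
It fails at once if the bolt is pushed in while the cover is still open (value of joint bolt below 0.009 m and value of joint cover above 0.008 m).
It fails at once if the box is lifted (10 mm) or tipped (0.2 rad) (height (world z) of box above 0.013 m or angle between box's own z axis and vertical above 0.2 rad).
It fails at once if the box is shoved more than 40 mm (distance of box from where it was at the start of the episode above 0.04 m).
It fails at once if a bystander is moved more than 15 mm or tipped (distance of any of solder_stand, magnifier, tweezers from where it was at the start of the episode above 0.015 m or angle between any of solder_stand, magnifier, tweezers's own z axis and vertical above 0.3 rad).
It also fails if it takes over 48 s, if anything falls off the work surface, if the arm or the gripper's body presses on something with over 40 N, if the wrist force passes 120 N, or if a joint passes its speed limit or range.

## Working session

There is one attempt and no reset: what is moved stays moved. The work goes in short steps, Python scripts to look and compute and a tool call to move; the robot and the scene stay as the last step left them, time stands still between calls to the robot, and variables do not carry over. Pictures are saved under pics/ and viewed, and the job is handed in when it is done.

Besides the shell and the picture viewer there is one more tool, called by a JSON object that holds its "op" and its "data", one argument or row to a line. jog_arm: Moves the arm, as the interface text tells. Its arguments: {"type":"object","properties":{"moves":{"type":"array","items":{"type":"object","properties":{"slide":{"type":"array","items":{"type":"number"}},"twist":{"type":"number"}}}},"grip":{"type":"number"},"force":{"type":"number"}},"required":["moves"]}

```bash
mkdir -p pics; python3 - <<'E'
from cell import arm
import cv2
s=arm.get_state(); print(s)
for n in ["scene","side"]:
    cv2.imwrite(f"pics/{n}0.png",arm.camera(n)); print(n,arm.get_calibration(n))
E
```

```text
{'t': 0.0, 'joints': array([-1.3012138 ,  0.41188213, -0.01271523,  1.5970585 ,  0.00558805,
        1.13432294, -0.08214357]), 'joint_vel': array([-1.68614402e-04, -5.60904129e-05, -3.15808206e-04, -3.79948847e-04,
       -3.21402177e-04, -5.22302141e-04, -5.09872338e-05]), 'tau': array([ 1.59990163e-04, -5.87949193e+01,  6.41940739e-01, -2.91081583e+01,
       -5.37917577e-02,  1.83477084e-02,  1.32006721e-04]), 'tool_pos': array([0.20698773, 0.58918663, 0.22981422]), 'tcp_rot': array([[ 3.31320821e-01,  9.43518054e-01, -4.42329678e-04],
       [ 9.43516746e-01, -3.31321100e-01, -1.57451639e-03],
       [-1.63213779e-03,  1.04324603e-04, -9.99998663e-01]]), 'ft_force': array([ 0.70978877,  0.25591486, -0.02628467]), 'ft_torque': array([-0.0424408 , -0.04623114, -0.02817491]), 'width': 0.0876573151032263}
scene {'vertical_fov': 56.8133437334334, 'cx': 315.7162734173532, 'cy': 196.21364917319212, 'k1': -0.01127864941151951, 'position': array([1.10080717, 0.02108813, 0.66489306]), 'attitude': array([[ 0.05694022,  0.80645294, -0.58855031],
       [ 0.99828451, -0.05403966,  0.02253349],
       [-0.01363286, -0.58882372, -0.8081465 ]])}
side {'vertical_fov': 57.45200757939027, 'cx': 323.2140200007367, 'cy': 199.16265260998946, 'k1': -0.07055587530918357, 'position': array([0.50510591, 0.73765126, 0.52324216]), 'attitude': array([[-0.98257649, -0.10292305,  0.15475881],
       [-0.18583902,  0.53195648, -0.82612721],
       [ 0.00270258, -0.84049339, -0.54181505]])}
```

View pics/scene0.png

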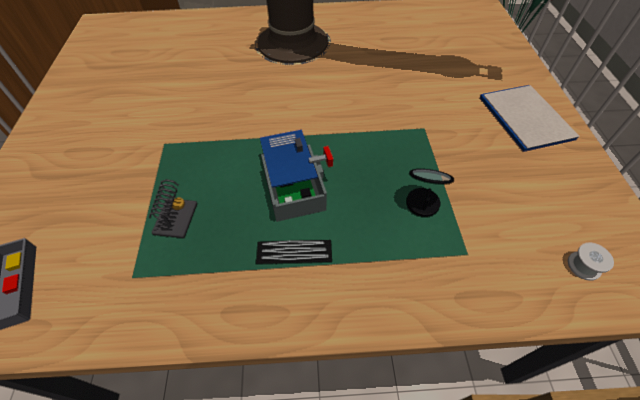

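View pics/side0.png

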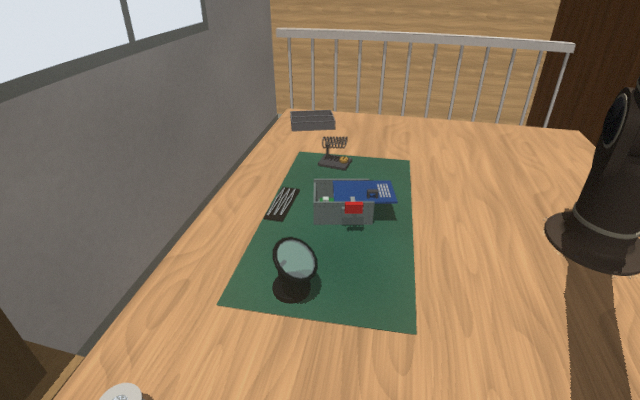

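The scene camera looks back at the robot. The box is at about (295,180), with the cover open towards the robot, the red knob at (328,157), the stand on the left (175,215), the magnifier on the right (425,195) and the tweezers at (293,251). I'll zoom in next.

```bash
python3 - <<'E'
import cv2
a=cv2.imread("pics/scene0.png")[120:225,250:345]; cv2.imwrite("pics/s0z.png",cv2.resize(a,None,fx=5.7,fy=5.7,interpolation=cv2.INTER_CUBIC))
a=cv2.imread("pics/side0.png")[165:240,300:405]; cv2.imwrite("pics/d0z.png",cv2.resize(a,None,fx=7,fy=7,interpolation=cv2.INTER_CUBIC))
E
```

```text
(no output)
```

View pics/s0z.png

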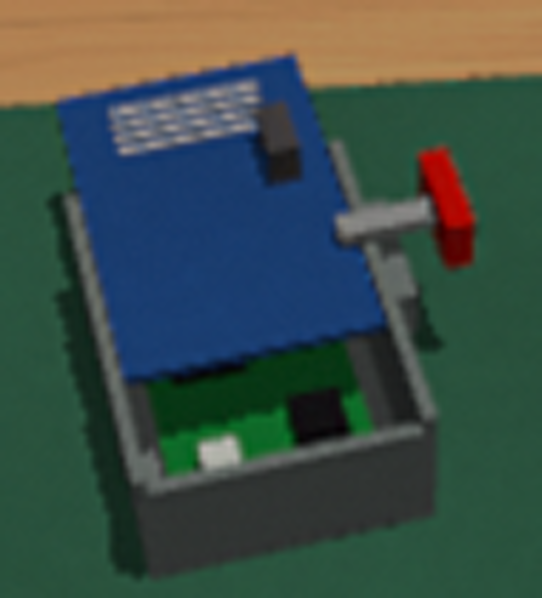

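View pics/d0z.png

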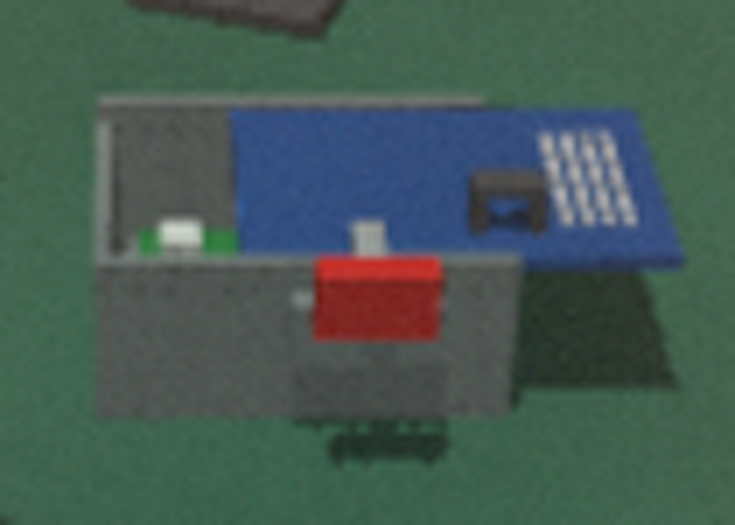

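```bash
cat > h.py <<'E'
import numpy as np, cv2
from cell import arm
def proj(n,P,cal=None):
    c=cal or arm.get_calibration(n); f=200/np.tan(np.radians(c['vertical_fov']/2))
    q=(np.asarray(P)-c['position'])@c['attitude']; s=q[:,:2]/q[:,2:]
    s=s*(1+c['k1']*(s**2).sum(1,keepdims=True)); return s*f+[c['cx'],c['cy']]
def onplane(n,uv,z,cal=None):
    c=cal or arm.get_calibration(n); f=200/np.tan(np.radians(c['vertical_fov']/2))
    K=np.array([[f,0,c['cx']],[0,f,c['cy']],[0,0,1.]])
    s=cv2.undistortPoints(np.array(uv,float).reshape(-1,1,2),K,np.array([c['k1'],0,0,0,0.]))[:,0]
    r=np.c_[s,np.ones(len(s))]@c['attitude'].T
    return c['position']+r*((z-c['position'][2])/r[:,2])[:,None]
def feats(p):
    x,y,a,d,b,xb=p
    F={ 'A':(70,-55,63),'B':(70,55,63),'C':(70,-55,0),'D':(70,55,0),'E':(-70,55,63),'E0':(-70,55,0),
     'T-':(-77-d,-49.5,61),'T+':(-77-d,49.5,61),'L-':(70-d,-49.5,61),'L+':(70-d,49.5,61),
     'K1':(xb-20,60+b,81),'K2':(xb-20,72+b,81),'K3':(xb+20,72+b,81),'K4':(xb+20,60+b,81),'K5':(xb+20,72+b,55),'K6':(xb-20,72+b,55)}
    R=np.array([[np.cos(a),-np.sin(a),0],[np.sin(a),np.cos(a),0],[0,0,1]])
    return {k:R@(np.array(v)/1000)+[x,y,.003] for k,v in F.items()}
E
cat > fit.py <<'E'
from h import *
from scipy.optimize import least_squares
def z(u,o,s): return (np.array(u)+.5)/s-.5+o
S={'A':(145,495),'B':(437,420),'C':(152,578),'D':(435,515),'E':(337,143),'T-':(58,102),'T+':(295,57),'L-':(127,380),'L+':(385,328),'K1':(420,152),'K2':(445,147),'K3':(472,220),'K4':(443,226),'K5':(472,262)}
D={'A':(97,97),'B':(97,262),'E':(522,257),'D':(97,418),'E0':(514,418),'T+':(683,262),'T-':(640,108),'L-':(230,108),'K3':(315,280),'K2':(440,280),'K5':(315,340),'K6':(440,340)}
obs={'scene':{k:z(v,[250,120],5.7) for k,v in S.items()},'side':{k:z(v,[300,165],7) for k,v in D.items()}}
cal={n:arm.get_calibration(n) for n in obs}
def res(p,names=obs):
    F=feats(p); return np.concatenate([(proj(n,[F[k]],cal[n])[0]-obs[n][k]) for n in names for k in obs[n]])
for names in (['scene'],['side'],['scene','side']):
    r=least_squares(lambda p:res(p,names),[.5,0,0,50,17,0],x_scale=[.1,.1,.1,10,10,10],loss='soft_l1')
    print(names,r.x.round(4),r.cost)
print(res(r.x).reshape(-1,2).round(1).tolist())
for k,v in feats(r.x).items(): print(k,v.round(4))
P=onplane('scene',[[175,219],[423,203],[293,251],[163,205],[431,176]],.003); print(P.round(3))
E
python3 fit.py
```

```text
['scene'] [ 6.00700e-01 -7.80000e-03  2.03500e-01  4.69395e+01  1.68126e+01
 -2.12096e+01] 4.700888557048797
['side'] [ 5.97700e-01 -1.04000e-02  1.93500e-01  4.72500e+01  1.79472e+01
 -1.91940e+01] 1.8806752098626147
['scene', 'side'] [ 5.98800e-01 -8.40000e-03  2.01200e-01  4.68522e+01  1.69075e+01
 -1.97527e+01] 9.959600062892815
[[-2.4, -2.3], [-0.0, -0.9], [-0.4, 0.2], [0.0, -0.1], [0.5, -0.8], [-0.7, -0.5], [-0.1, -0.8], [-0.8, -0.1], [0.5, -1.0], [-1.0, -0.4], [-0.1, -0.6], [0.4, -0.1], [0.0, 0.0], [0.1, 0.7], [-0.3, 0.3], [-0.7, 0.7], [-0.2, 1.0], [-0.3, 0.6], [-1.1, 0.1], [-0.3, -0.4], [-1.3, 0.2], [-0.7, 0.5], [-0.0, -0.4], [0.4, -0.5], [-0.4, 0.8], [-0.3, 0.7]]
A [ 0.6784 -0.0483  0.066 ]
B [0.6564 0.0595 0.066 ]
C [ 0.6784 -0.0483  0.003 ]
D [0.6564 0.0595 0.003 ]
E [0.5192 0.0315 0.066 ]
E0 [0.5192 0.0315 0.003 ]
T- [ 0.4874 -0.0817  0.064 ]
T+ [0.4676 0.0153 0.064 ]
L- [ 0.6314 -0.0523  0.064 ]
L+ [0.6116 0.0447 0.064 ]
K1 [0.5445 0.059  0.084 ]
K2 [0.5421 0.0708 0.084 ]
K3 [0.5813 0.0788 0.084 ]
K4 [0.5837 0.067  0.084 ]
K5 [0.5813 0.0788 0.058 ]
K6 [0.5421 0.0708 0.058 ]
[[ 0.659 -0.264  0.003]
 [ 0.653  0.272  0.003]
 [ 0.751 -0.014  0.003]
 [ 0.62  -0.297  0.003]
 [ 0.579  0.307  0.003]]
```

The fit gives the box at (0.599,-0.008) with yaw about 0.20 rad, the cover open about 47 mm and the bolt out about 17 mm. I'm now moving behind the cover edge with the gripper shut.

{"op": "jog_arm", "data": {
  "moves": [
    {"slide": [-0.032, 0.026, 0], "twist": -0.6},
    {"slide": [-0.064, 0.053, 0], "twist": -1.2},
    {"slide": [-0.096, 0.079, 0], "twist": -1.9},
    {"slide": [-0.128, 0.106, 0], "twist": -2.5},
    {"slide": [-0.16, 0.132, 0], "twist": -3.2},
    {"slide": [-0.192, 0.159, 0], "twist": -3.8},
    {"slide": [-0.224, 0.185, 0], "twist": -4.5},
    {"slide": [-0.256, 0.212, 0], "twist": -5.1}
  ],
  "grip": 0,
  "force": 20
}}

```text
t: 0.77
tool_pos: [0.3223, 0.2759, 0.2305]
tcp_rot: [[-0.199, 0.98, -0.0], [0.98, 0.199, 0.0], [0.0, -0.0, -1.0]]
ft_force: [1.0, -0.8, -0.3]
width: 0.038
```

```bash
cat > to.py <<'E'
import sys
from h import *
s=arm.get_state();R=s['tcp_rot'];p=s['tool_pos']
print('t',s['t'],'pos',p.round(4),'w',s['width'],'F',s['ft_force'].round(2)); print('yaw x',np.arctan2(R[1,0],R[0,0]),R[:,2].round(4))
if len(sys.argv)>3: print('slide',(R.T@(np.array(list(map(float,sys.argv[1:4])))-p)).round(4))
E
python3 to.py 0.438 -0.041 0.231
```

```text
t 0.7667 pos [0.3223 0.2759 0.2305] w 0.038020264114256734 F [ 0.99 -0.75 -0.27]
yaw x 1.770840030590222 [-2.e-04  1.e-04 -1.e+00]
slide [-0.3336  0.0504 -0.0005]
```

{"op": "jog_arm", "data": {
  "moves": [
    {"slide": [-0.041, 0.006, 0]},
    {"slide": [-0.082, 0.012, 0]},
    {"slide": [-0.123, 0.018, 0]},
    {"slide": [-0.164, 0.025, 0]},
    {"slide": [-0.205, 0.031, 0]},
    {"slide": [-0.246, 0.038, 0]},
    {"slide": [-0.287, 0.044, 0]},
    {"slide": [-0.328, 0.05, 0]}
  ]
}}

```text
schema error: expected keys slide, twist
```

{"op": "jog_arm", "data": {
  "moves": [
    {"slide": [-0.006, 0, 0.03]},
    {"slide": [-0.006, 0, 0.06]},
    {"slide": [-0.006, 0, 0.09]},
    {"slide": [-0.006, 0, 0.12]},
    {"slide": [-0.006, 0, 0.14]},
    {"slide": [-0.006, 0, 0.16]},
    {"slide": [-0.006, 0, 0.175]},
    {"slide": [-0.006, 0, 0.175]}
  ]
}}

```text
schema error: expected keys slide, twist
```

```bash
python3 to.py 0.4675 -0.035 0.053;python3 - <<'E'
from h import *
for n,o in (("scene",(90,240,220,370)),("side",(150,240,290,420))):
    im=arm.camera(n); a=im[o[0]:o[1],o[2]:o[3]]; cv2.imwrite(f"pics/{n}1.png",cv2.resize(a,None,fx=4,fy=4,interpolation=cv2.INTER_CUBIC))
E
```

```text
t 0.7667 pos [0.3223 0.2759 0.2305] w 0.038020264114256734 F [ 0.99 -0.75 -0.27]
yaw x 1.770840030590222 [-2.e-04  1.e-04 -1.e+00]
slide [-0.3336  0.0806  0.1775]
```

View pics/side1.png

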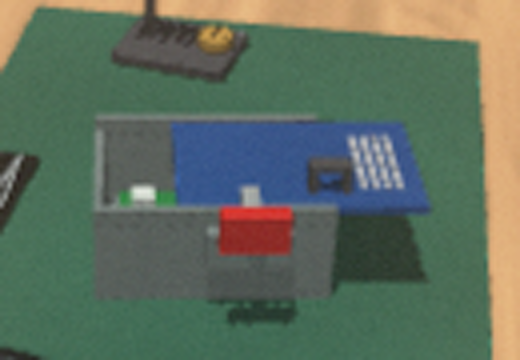

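View pics/scene1.png

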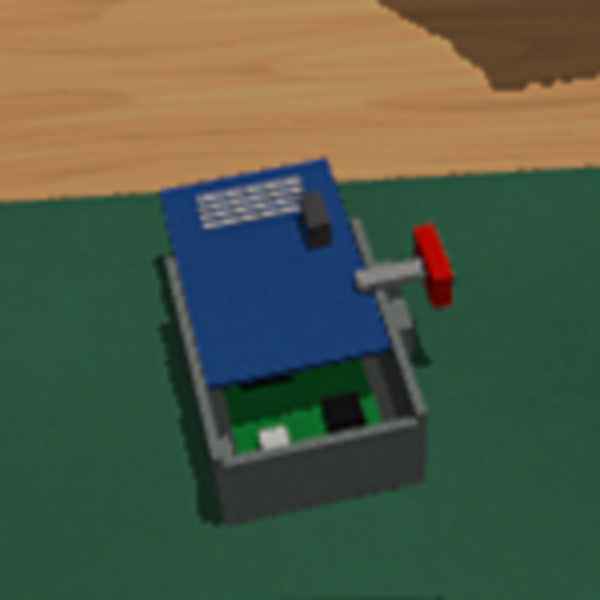

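The move calls were refused because the twist key was missing, so the arm has not moved. Both pictures show the box unchanged. I'll repeat the calls with twist included.

{"op": "jog_arm", "data": {
  "moves": [
    {"slide": [-0.041, 0.006, 0], "twist": 0},
    {"slide": [-0.082, 0.012, 0], "twist": 0},
    {"slide": [-0.123, 0.018, 0], "twist": 0},
    {"slide": [-0.164, 0.025, 0], "twist": 0},
    {"slide": [-0.205, 0.031, 0], "twist": 0},
    {"slide": [-0.246, 0.038, 0], "twist": 0},
    {"slide": [-0.287, 0.044, 0], "twist": 0},
    {"slide": [-0.328, 0.05, 0], "twist": 0}
  ]
}}

```text
t: 1.53
tool_pos: [0.4357, -0.0353, 0.2308]
tcp_rot: [[-0.195, 0.981, 0.001], [0.981, 0.195, 0.0], [0.0, 0.001, -1.0]]
ft_force: [1.1, 0.5, 0.3]
width: 0.0009
```

```bash
python3 to.py 0.438 -0.041 0.053
```

```text
t 1.5333 pos [ 0.4357 -0.0353  0.2308] w 0.000871349524250446 F [1.12 0.53 0.33]
yaw x 1.7671675854450521 [ 6.e-04  2.e-04 -1.e+00]
slide [-0.0061  0.001   0.1778]
```

{"op": "jog_arm", "data": {
  "moves": [
    {"slide": [-0.003, 0, 0.03], "twist": 0},
    {"slide": [-0.006, 0, 0.06], "twist": 0},
    {"slide": [-0.006, 0, 0.09], "twist": 0},
    {"slide": [-0.006, 0, 0.12], "twist": 0},
    {"slide": [-0.006, 0, 0.145], "twist": 0},
    {"slide": [-0.006, 0, 0.165], "twist": 0},
    {"slide": [-0.006, 0, 0.178], "twist": 0},
    {"slide": [-0.006, 0, 0.178], "twist": 0}
  ]
}}

```text
t: 2.2
tool_pos: [0.4348, -0.0392, 0.0502]
tcp_rot: [[-0.195, 0.981, -0.005], [0.981, 0.195, -0.001], [0.0, -0.005, -1.0]]
ft_force: [-0.6, 0.5, 0.2]
width: 0.0005
```

```bash
python3 to.py 0.4675 -0.035 0.053;python3 - <<'E'
from h import *
for n,o in (("scene",(90,240,220,370)),("side",(150,240,290,420))):
    im=arm.camera(n); a=im[o[0]:o[1],o[2]:o[3]]; cv2.imwrite(f"pics/{n}2.png",cv2.resize(a,None,fx=4,fy=4,interpolation=cv2.INTER_CUBIC))
E
```

```text
t 2.2 pos [ 0.4348 -0.0392  0.0502] w 0.0005433265785897353 F [-0.6   0.5   0.21]
yaw x 1.7670463752415382 [-4.8e-03 -6.0e-04 -1.0e+00]
slide [-0.0022  0.0329 -0.003 ]
```

View pics/side2.png

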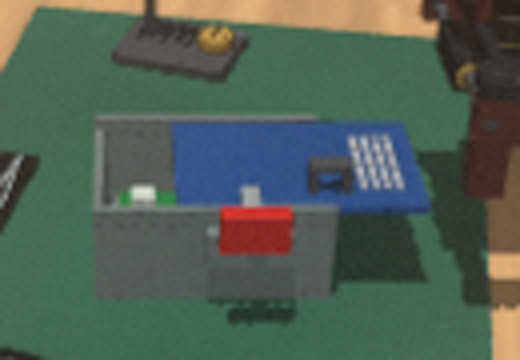

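View pics/scene2.png

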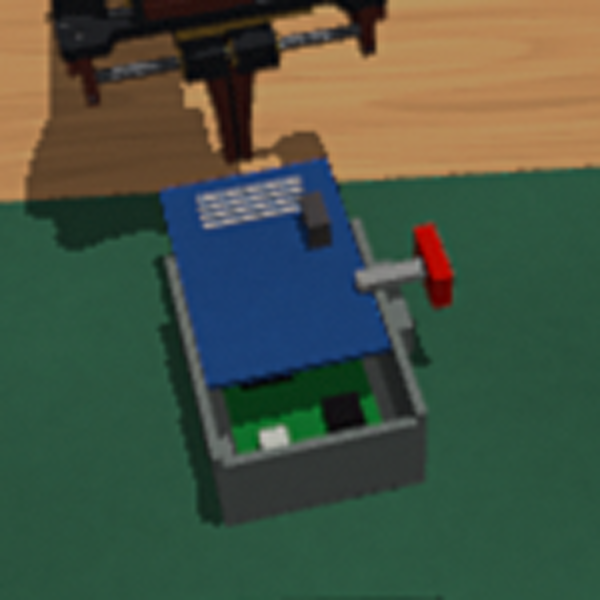

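The fingers hang level with the middle of the cover's trailing edge, at about (238,160) in the zoomed scene view. I'm starting the push.

{"op": "jog_arm", "data": {
  "moves": [
    {"slide": [-0.002, 0.01, 0], "twist": 0},
    {"slide": [-0.002, 0.02, 0], "twist": 0},
    {"slide": [-0.002, 0.028, 0], "twist": 0},
    {"slide": [-0.002, 0.036, 0], "twist": 0},
    {"slide": [-0.002, 0.043, 0], "twist": 0},
    {"slide": [-0.002, 0.05, 0], "twist": 0},
    {"slide": [-0.002, 0.056, 0], "twist": 0},
    {"slide": [-0.002, 0.062, 0], "twist": 0}
  ]
}}

```text
t: 2.97
tool_pos: [0.4981, -0.0294, 0.0526]
tcp_rot: [[-0.195, 0.981, -0.0], [0.981, 0.195, 0.0], [0.0, -0.0, -1.0]]
ft_force: [-2.7, 0.2, 0.6]
width: 0.0003
```

{"op": "jog_arm", "data": {
  "moves": [
    {"slide": [0, 0.002, 0], "twist": 0},
    {"slide": [0, 0.004, 0], "twist": 0},
    {"slide": [0, 0.006, 0], "twist": 0},
    {"slide": [0, 0.008, 0], "twist": 0},
    {"slide": [0, 0.009, 0], "twist": 0},
    {"slide": [0, 0.01, 0], "twist": 0},
    {"slide": [0, 0.011, 0], "twist": 0},
    {"slide": [0, 0.012, 0], "twist": 0}
  ]
}}

```text
t: 3.63
tool_pos: [0.5093, -0.0273, 0.0526]
tcp_rot: [[-0.195, 0.981, -0.0], [0.981, 0.195, 0.0], [0.0, -0.0, -1.0]]
ft_force: [-1.9, 0.4, -1.2]
width: 0.0004
```

```bash
python3 to.py 0.5135 -0.0255 0.053;python3 - <<'E'
from h import *
for n,o in (("scene",(90,240,220,370)),("side",(150,240,290,420))):
    im=arm.camera(n); a=im[o[0]:o[1],o[2]:o[3]]; cv2.imwrite(f"pics/{n}3.png",cv2.resize(a,None,fx=4,fy=4,interpolation=cv2.INTER_CUBIC))
E
```

```text
t 3.6333 pos [ 0.5093 -0.0273  0.0526] w 0.00038551444562413134 F [-1.88  0.43 -1.24]
yaw x 1.7670592445910704 [-3.e-04  1.e-04 -1.e+00]
slide [ 0.0009  0.0045 -0.0004]
```

View pics/side3.png

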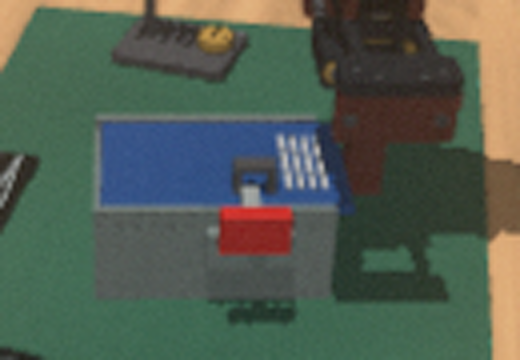

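View pics/scene3.png

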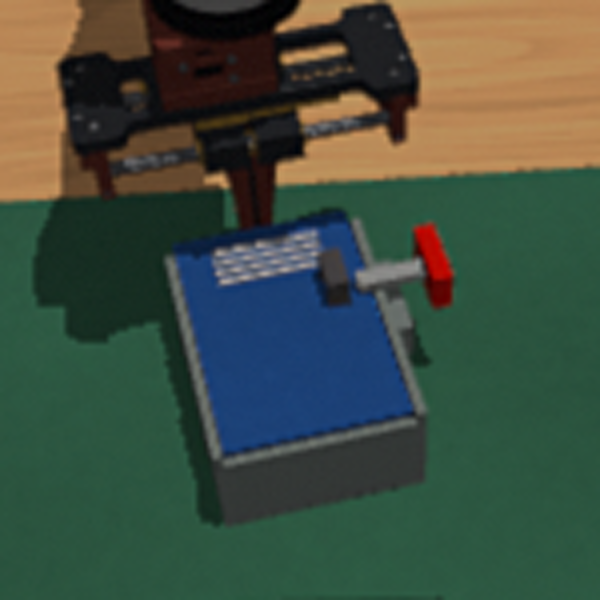

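The cover is nearly shut, with its leading edge close to the far wall, and the box has not moved. I'm creeping on until the force shows the end stop.

{"op": "jog_arm", "data": {
  "moves": [
    {"slide": [0, 0.0005, 0], "twist": 0},
    {"slide": [0, 0.001, 0], "twist": 0},
    {"slide": [0, 0.0015, 0], "twist": 0},
    {"slide": [0, 0.002, 0], "twist": 0},
    {"slide": [0, 0.0025, 0], "twist": 0},
    {"slide": [0, 0.003, 0], "twist": 0},
    {"slide": [0, 0.003, 0], "twist": 0},
    {"slide": [0, 0.003, 0], "twist": 0}
  ]
}}

```text
t: 4.4
tool_pos: [0.5125, -0.0267, 0.0527]
tcp_rot: [[-0.195, 0.981, 0.0], [0.981, 0.195, -0.0], [-0.0, 0.0, -1.0]]
ft_force: [-0.7, 0.5, -1.0]
width: 0.0005
```

{"op": "jog_arm", "data": {
  "moves": [
    {"slide": [0, 0.0005, 0], "twist": 0},
    {"slide": [0, 0.001, 0], "twist": 0},
    {"slide": [0, 0.0015, 0], "twist": 0},
    {"slide": [0, 0.002, 0], "twist": 0},
    {"slide": [0, 0.002, 0], "twist": 0},
    {"slide": [0, 0.002, 0], "twist": 0},
    {"slide": [0, 0.002, 0], "twist": 0},
    {"slide": [0, 0.002, 0], "twist": 0}
  ]
}}

```text
t: 5.07
tool_pos: [0.5135, -0.0265, 0.0525]
tcp_rot: [[-0.195, 0.981, -0.001], [0.981, 0.195, 0.0], [0.0, -0.001, -1.0]]
ft_force: [-5.0, 0.2, 4.7]
width: 0.0008
```

```bash
python3 to.py;python3 - <<'E'
from h import *
for n,o in (("scene",(90,240,220,370)),("side",(150,240,290,420))):
    im=arm.camera(n); a=im[o[0]:o[1],o[2]:o[3]]; cv2.imwrite(f"pics/{n}4.png",cv2.resize(a,None,fx=4,fy=4,interpolation=cv2.INTER_CUBIC))
E
```

```text
t 5.0667 pos [ 0.5135 -0.0265  0.0525] w 0.0008232281084030561 F [-4.99  0.18  4.72]
yaw x 1.7668789281628199 [-0.0015  0.     -1.    ]
```

View pics/side4.png

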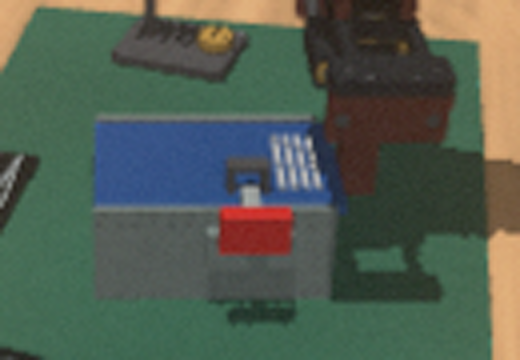

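View pics/scene4.png

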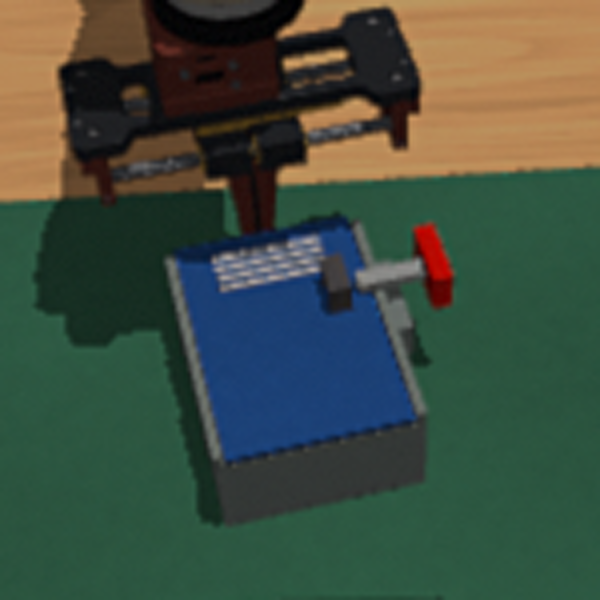

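The force rose to about 5 N at the expected position, and the cover reaches the far wall. I'll press a little more to be sure, then back off and rise.

{"op": "jog_arm", "data": {
  "moves": [
    {"slide": [0, 0.0005, 0], "twist": 0},
    {"slide": [0, 0.001, 0], "twist": 0},
    {"slide": [0, 0.0015, 0], "twist": 0},
    {"slide": [0, 0.002, 0], "twist": 0},
    {"slide": [0, 0.002, 0], "twist": 0},
    {"slide": [0, 0.002, 0], "twist": 0},
    {"slide": [0, 0.002, 0], "twist": 0},
    {"slide": [0, 0.002, 0], "twist": 0}
  ]
}}

```text
t: 5.83
tool_pos: [0.5136, -0.0265, 0.0523]
tcp_rot: [[-0.194, 0.981, -0.005], [0.981, 0.194, 0.0], [0.001, -0.005, -1.0]]
ft_force: [-9.7, -2.0, 8.4]
width: 0.0004
```

{"op": "jog_arm", "data": {
  "moves": [
    {"slide": [0, -0.008, 0], "twist": 0},
    {"slide": [0, -0.02, 0], "twist": 0},
    {"slide": [0, -0.03, 0], "twist": 0},
    {"slide": [0, -0.03, -0.03], "twist": 0},
    {"slide": [0, -0.03, -0.06], "twist": 0},
    {"slide": [0, -0.03, -0.09], "twist": 0},
    {"slide": [0, -0.03, -0.12], "twist": 0},
    {"slide": [0, -0.03, -0.15], "twist": 0}
  ]
}}

```text
t: 6.5
tool_pos: [0.4868, -0.0319, 0.2043]
tcp_rot: [[-0.195, 0.981, 0.001], [0.981, 0.195, 0.0], [-0.0, 0.001, -1.0]]
ft_force: [1.0, 0.2, -0.3]
width: 0.0004
```

```bash
python3 - <<'E'
from h import *
for n,o,s in (("scene",(120,225,250,345),5.7),("side",(165,240,300,405),7)):
    im=arm.camera(n); a=im[o[0]:o[1],o[2]:o[3]]; cv2.imwrite(f"pics/{n}5.png",cv2.resize(a,None,fx=s,fy=s,interpolation=cv2.INTER_CUBIC))
E
```

```text
(no output)
```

View pics/side5.png

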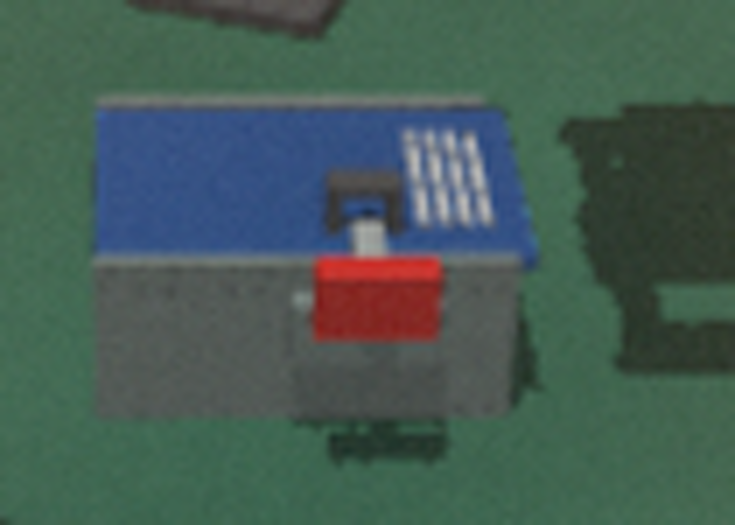

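View pics/scene5.png

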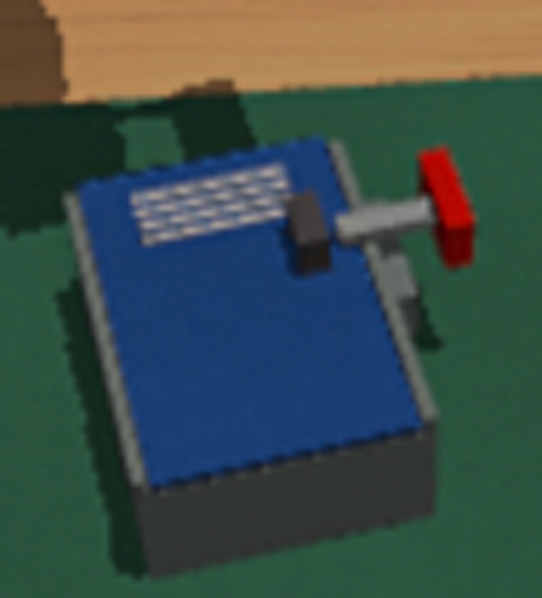

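The cover is shut, its trailing edge slightly proud of the end wall. The box is unmoved, the bolt is still out and its keeper lines up with it. Next I'll move outside the knob.

```bash
python3 to.py 0.5525 0.119 0.060
```

```text
t 6.6 pos [ 0.4897 -0.032   0.2072] w 0.00036635069189452755 F [ 0.12 -0.18 -0.44]
yaw x 1.7667730344779637 [ 0.0091  0.0015 -1.    ]
slide [0.1359 0.0897 0.148 ]
```

{"op": "jog_arm", "data": {
  "moves": [
    {"slide": [0.023, 0.015, 0], "twist": 0},
    {"slide": [0.046, 0.03, 0], "twist": 0},
    {"slide": [0.069, 0.045, 0], "twist": 0},
    {"slide": [0.092, 0.06, 0], "twist": 0},
    {"slide": [0.115, 0.075, 0], "twist": 0},
    {"slide": [0.136, 0.091, 0], "twist": 0},
    {"slide": [0.136, 0.091, 0], "twist": 0},
    {"slide": [0.136, 0.091, 0], "twist": 0}
  ]
}}

```text
t: 7.27
tool_pos: [0.5495, 0.1208, 0.2016]
tcp_rot: [[-0.198, 0.98, -0.0], [0.98, 0.198, -0.0], [-0.0, -0.0, -1.0]]
ft_force: [-0.0, -0.5, -1.0]
width: 0.0006
```

```bash
python3 to.py 0.5525 0.119 0.060
```

```text
t 7.2667 pos [0.5495 0.1208 0.2016] w 0.0005953890073215021 F [-0.   -0.47 -1.03]
yaw x 1.7698485594256137 [-4.e-04 -2.e-04 -1.e+00]
slide [-0.0023  0.0026  0.1416]
```

{"op": "jog_arm", "data": {
  "moves": [
    {"slide": [0, 0.002, 0.03], "twist": 0},
    {"slide": [0, 0.003, 0.06], "twist": 0},
    {"slide": [0, 0.003, 0.09], "twist": 0},
    {"slide": [0, 0.003, 0.115], "twist": 0},
    {"slide": [0, 0.003, 0.13], "twist": 0},
    {"slide": [0, 0.003, 0.141], "twist": 0},
    {"slide": [0, 0.003, 0.141], "twist": 0},
    {"slide": [0, 0.003, 0.141], "twist": 0}
  ]
}}

```text
t: 7.93
tool_pos: [0.5525, 0.119, 0.0617]
tcp_rot: [[-0.194, 0.981, -0.0], [0.981, 0.194, -0.0], [-0.0, -0.0, -1.0]]
ft_force: [0.1, -0.0, 0.3]
width: 0.0004
```

```bash
python3 to.py 0.5650 0.0579 0.060;python3 - <<'E'
from h import *
for n,o in (("scene",(90,240,220,370)),("side",(150,240,290,420))):
    im=arm.camera(n); a=im[o[0]:o[1],o[2]:o[3]]; cv2.imwrite(f"pics/{n}6.png",cv2.resize(a,None,fx=4,fy=4,interpolation=cv2.INTER_CUBIC))
E
```

```text
t 7.9333 pos [0.5525 0.119  0.0617] w 0.00043824058846340654 F [ 0.08 -0.    0.26]
yaw x 1.7659662356253054 [-2.e-04 -5.e-04 -1.e+00]
slide [-0.0624  0.0004  0.0018]
```

View pics/side6.png

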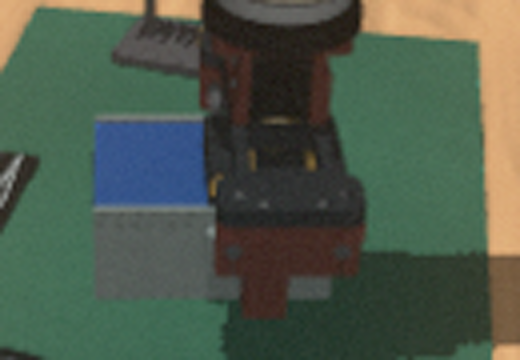

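View pics/scene6.png

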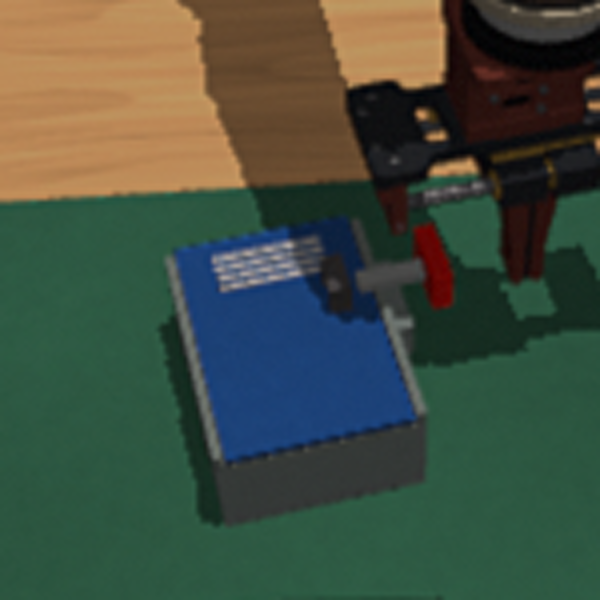

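```bash
python3 - <<'E'
from h import *
for z in (.09,.11,.134,.15): print(z,proj('scene',[[.569,.0355,z],[.5525,.119,.0537]]).round(0).tolist(), onplane('scene',[[319,148]],z).round(3))
E
```

```text
0.09 [[312.0, 153.0], [350.0, 157.0]] [[0.556 0.051 0.09 ]]
0.11 [[312.0, 146.0], [350.0, 157.0]] [[0.575 0.05  0.11 ]]
0.134 [[311.0, 138.0], [350.0, 157.0]] [[0.598 0.049 0.134]]
0.15 [[311.0, 132.0], [350.0, 157.0]] [[0.613 0.048 0.15 ]]
```

The fingertips are about 45 mm outside the knob, whose top is well below the gripper body (about 0.134 m). The cover is still shut, so I'm pushing towards box -y.

{"op": "jog_arm", "data": {
  "moves": [
    {"slide": [-0.008, 0, 0], "twist": 0},
    {"slide": [-0.016, 0, 0], "twist": 0},
    {"slide": [-0.022, 0, 0], "twist": 0},
    {"slide": [-0.027, 0, 0], "twist": 0},
    {"slide": [-0.031, 0, 0], "twist": 0},
    {"slide": [-0.035, 0, 0], "twist": 0},
    {"slide": [-0.038, 0, 0], "twist": 0},
    {"slide": [-0.041, 0, 0], "twist": 0}
  ]
}}

```text
t: 8.7
tool_pos: [0.5606, 0.0797, 0.0617]
tcp_rot: [[-0.195, 0.981, -0.0], [0.981, 0.195, 0.0], [0.0, 0.0, -1.0]]
ft_force: [-0.5, 0.6, 0.8]
width: 0.0009
```

{"op": "jog_arm", "data": {
  "moves": [
    {"slide": [-0.001, 0, 0], "twist": 0},
    {"slide": [-0.002, 0, 0], "twist": 0},
    {"slide": [-0.003, 0, 0], "twist": 0},
    {"slide": [-0.004, 0, 0], "twist": 0},
    {"slide": [-0.005, 0, 0], "twist": 0},
    {"slide": [-0.005, 0, 0], "twist": 0},
    {"slide": [-0.005, 0, 0], "twist": 0},
    {"slide": [-0.005, 0, 0], "twist": 0}
  ]
}}

```text
t: 9.37
tool_pos: [0.5614, 0.0747, 0.0616]
tcp_rot: [[-0.195, 0.981, -0.0], [0.981, 0.195, -0.0], [-0.0, -0.0, -1.0]]
ft_force: [0.3, 0.8, -0.0]
width: 0.0004
```

```bash
python3 to.py;python3 - <<'E'
from h import *
for n,o in (("scene",(90,240,220,370)),):
    im=arm.camera(n); a=im[o[0]:o[1],o[2]:o[3]]; cv2.imwrite(f"pics/{n}7.png",cv2.resize(a,None,fx=4,fy=4,interpolation=cv2.INTER_CUBIC))
E
```

```text
t 9.3667 pos [0.5614 0.0747 0.0616] w 0.0003827408142647679 F [ 0.3   0.79 -0.04]
yaw x 1.7670776232622958 [-1.e-04 -2.e-04 -1.e+00]
```

View pics/scene7.png

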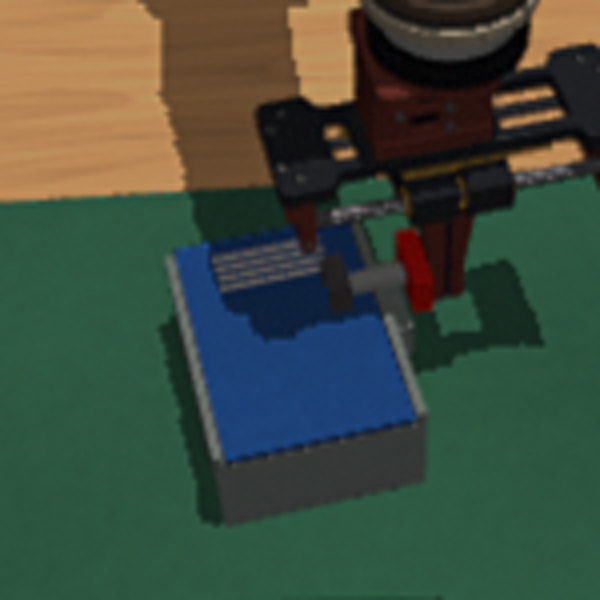

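The knob has moved in by about 8 mm, and the box and cover have not moved. I'm continuing.

{"op": "jog_arm", "data": {
  "moves": [
    {"slide": [-0.001, 0, 0], "twist": 0},
    {"slide": [-0.002, 0, 0], "twist": 0},
    {"slide": [-0.003, 0, 0], "twist": 0},
    {"slide": [-0.004, 0, 0], "twist": 0},
    {"slide": [-0.005, 0, 0], "twist": 0},
    {"slide": [-0.006, 0, 0], "twist": 0},
    {"slide": [-0.007, 0, 0], "twist": 0},
    {"slide": [-0.007, 0, 0], "twist": 0}
  ]
}}

```text
t: 10.08
tool_pos: [0.5628, 0.0679, 0.0616]
tcp_rot: [[-0.195, 0.981, -0.0], [0.981, 0.195, 0.0], [0.0, -0.0, -1.0]]
ft_force: [-0.3, 1.3, -0.0]
width: 0.0005
```

{"op": "jog_arm", "data": {
  "moves": [
    {"slide": [-0.0005, 0, 0], "twist": 0},
    {"slide": [-0.001, 0, 0], "twist": 0},
    {"slide": [-0.0015, 0, 0], "twist": 0},
    {"slide": [-0.002, 0, 0], "twist": 0},
    {"slide": [-0.002, 0, 0], "twist": 0},
    {"slide": [-0.002, 0, 0], "twist": 0},
    {"slide": [-0.002, 0, 0], "twist": 0},
    {"slide": [-0.002, 0, 0], "twist": 0}
  ]
}}

```text
t: 10.75
tool_pos: [0.5629, 0.0673, 0.0616]
tcp_rot: [[-0.196, 0.981, -0.001], [0.981, 0.196, 0.001], [0.001, -0.0, -1.0]]
ft_force: [-1.6, 5.0, 0.5]
width: 0.0005
```

The force has risen to about 5 N at the stop. I'll look now.

{"op": "jog_arm", "data": {
  "moves": [
    {"slide": [-0.0005, 0, 0], "twist": 0},
    {"slide": [-0.001, 0, 0], "twist": 0},
    {"slide": [-0.0015, 0, 0], "twist": 0},
    {"slide": [-0.0015, 0, 0], "twist": 0},
    {"slide": [-0.0015, 0, 0], "twist": 0},
    {"slide": [-0.0015, 0, 0], "twist": 0},
    {"slide": [-0.0015, 0, 0], "twist": 0},
    {"slide": [-0.0015, 0, 0], "twist": 0}
  ]
}}

```text
t: 11.42
tool_pos: [0.5631, 0.0659, 0.0616]
tcp_rot: [[-0.196, 0.981, -0.001], [0.981, 0.196, 0.001], [0.001, -0.001, -1.0]]
ft_force: [-1.7, 4.9, 0.4]
width: 0.0006
```

```bash
python3 to.py;python3 - <<'E'
from h import *
for n,o in (("scene",(90,240,220,370)),):
    im=arm.camera(n); a=im[o[0]:o[1],o[2]:o[3]]; cv2.imwrite(f"pics/{n}8.png",cv2.resize(a,None,fx=4,fy=4,interpolation=cv2.INTER_CUBIC))
E
```

```text
t 11.4167 pos [0.5631 0.0659 0.0616] w 0.0006008005135649177 F [-1.68  4.94  0.37]
yaw x 1.7682181507452042 [-9.0e-04  1.3e-03 -1.0e+00]
```

View pics/scene8.png

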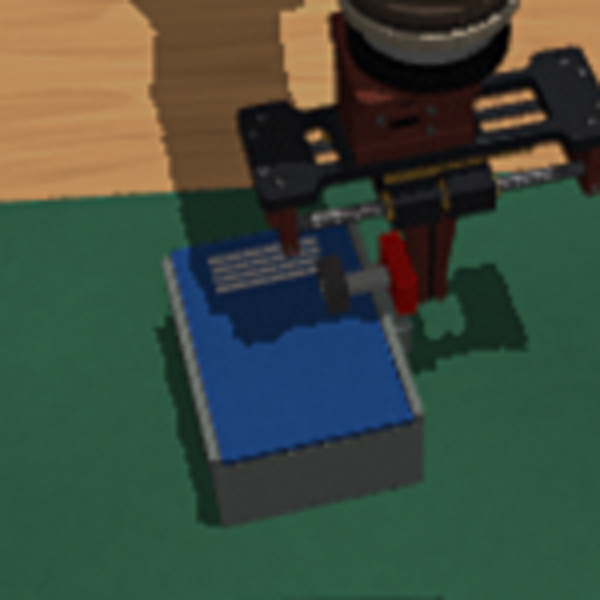

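The box began slipping about 1 mm at 5 N, so the bolt is on its stop. I'll retract and check.

{"op": "jog_arm", "data": {
  "moves": [
    {"slide": [0.008, 0, 0], "twist": 0},
    {"slide": [0.02, 0, 0], "twist": 0},
    {"slide": [0.035, 0, 0], "twist": 0},
    {"slide": [0.045, 0, -0.02], "twist": 0},
    {"slide": [0.045, 0, -0.05], "twist": 0},
    {"slide": [0.045, 0, -0.08], "twist": 0},
    {"slide": [0.045, 0, -0.11], "twist": 0},
    {"slide": [0.045, 0, -0.14], "twist": 0}
  ]
}}

```text
t: 12.13
tool_pos: [0.5544, 0.1092, 0.203]
tcp_rot: [[-0.195, 0.981, 0.0], [0.981, 0.195, -0.001], [-0.001, 0.0, -1.0]]
ft_force: [0.3, 0.2, -0.1]
width: 0.0007
```

{"op": "jog_arm", "data": {
  "moves": [
    {"slide": [0.01, -0.03, -0.02], "twist": 0},
    {"slide": [0.02, -0.06, -0.02], "twist": 0},
    {"slide": [0.03, -0.09, -0.02], "twist": 0},
    {"slide": [0.04, -0.12, -0.02], "twist": 0},
    {"slide": [0.05, -0.15, -0.02], "twist": 0},
    {"slide": [0.06, -0.15, -0.02], "twist": 0},
    {"slide": [0.07, -0.15, -0.02], "twist": 0},
    {"slide": [0.07, -0.15, -0.02], "twist": 0}
  ]
}}

```text
t: 12.8
tool_pos: [0.3944, 0.1506, 0.2221]
tcp_rot: [[-0.198, 0.98, 0.002], [0.98, 0.198, 0.001], [0.001, 0.002, -1.0]]
ft_force: [0.2, 0.5, -0.0]
width: 0.0005
```

```bash
python3 - <<'E'
from h import *
for n,o,s in (("scene",(120,225,250,345),5.7),("side",(165,240,300,405),7)):
    im=arm.camera(n); cv2.imwrite(f"pics/{n}9f.png",im); a=im[o[0]:o[1],o[2]:o[3]]; cv2.imwrite(f"pics/{n}9.png",cv2.resize(a,None,fx=s,fy=s,interpolation=cv2.INTER_CUBIC))
E
```

```text
(no output)
```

View pics/side9.png

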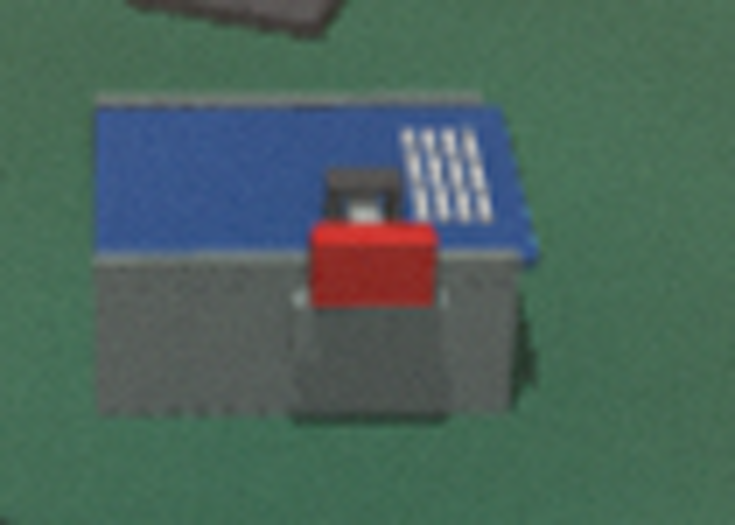

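View pics/scene9.png

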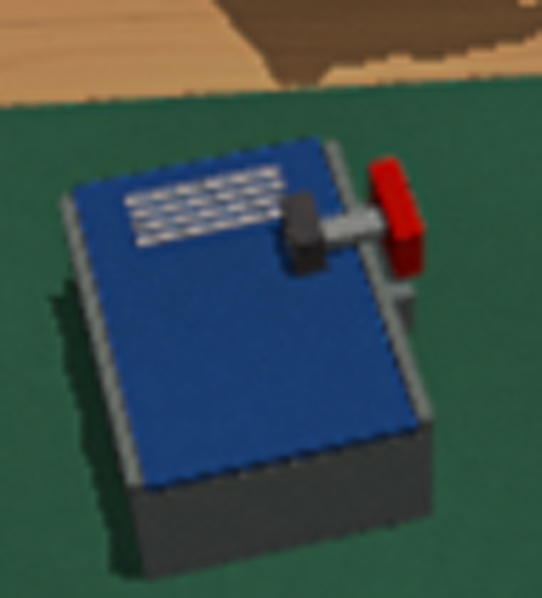

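View pics/scene9f.png

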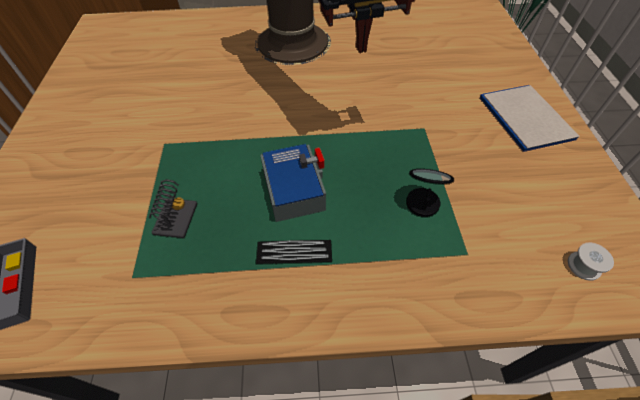

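The rod has entered the keeper and the bystanders are unmoved. I'll check the joint values numerically.

```bash
sed -e "s/^S=.*/S={'B':(432,420),'D':(432,515),'C':(148,578),'E':(332,143),'T-':(73,188),'T+':(322,140),'L-':(142,487),'L+':(416,427),'K1':(371,162),'K2':(397,158),'K3':(423,230),'K4':(397,238),'K5':(421,272)}/" -e "s/^D=.*/D={'A':(97,94),'B':(97,260),'E':(520,255),'D':(97,415),'E0':(512,415),'T+':(537,260),'T-':(502,107),'L-':(97,107),'K3':(310,245),'K2':(437,245),'K5':(310,307),'K6':(437,307)}/" -e "/^P=/d" -e "/^for k,v/d" fit.py > fit2.py; python3 fit2.py
```

```text
['scene'] [ 5.99600e-01 -1.00000e-02  1.97200e-01 -1.89490e+00 -2.59100e-01
 -1.99063e+01] 2.4489599418324115
['side'] [ 5.98200e-01 -1.18000e-02  1.95900e-01 -1.13560e+00  2.30300e-01
 -1.94367e+01] 1.2554608799473521
['scene', 'side'] [ 5.98700e-01 -1.04000e-02  1.97000e-01 -1.78630e+00 -1.82200e-01
 -1.95403e+01] 5.367486995114905
[[-0.3, -0.8], [-0.5, -0.0], [-0.8, 0.1], [0.6, -0.7], [-0.4, -0.6], [-0.5, -0.7], [-0.0, -0.2], [0.2, -0.2], [-0.9, -0.5], [-0.0, -0.8], [0.3, -0.0], [-0.7, -0.3], [0.6, 0.7], [0.0, 0.3], [-0.6, 0.4], [0.2, 0.9], [-0.2, 0.4], [-0.8, 0.2], [-0.4, -0.4], [-0.5, 0.1], [-0.7, 0.3], [0.1, -0.2], [-0.0, -0.2], [-0.2, 0.6], [-0.7, 0.6]]
```

Cover and bolt both fit at 0 to within about 2 mm, and the box has moved about 2 mm. The arm is clear, so I'm handing in.

```bash
python3 -c "
from cell import arm
print(arm.sign_off())"
```

```text
the job is handed in; nothing more can be done
None
```

The cover is shut and the bolt is pushed in, and I handed the job in with the arm clear at about 13 s of the 48 s allowed. The hand-in returned no verdict.

- **Cover:** I pushed it with closed fingertips from about 47 mm open until the force rose to about 10 N at the end stop. The bolt was still out.
- **Bolt:** I then pushed the knob in until it stopped at about 5 N, where the box began to slip slightly.
- **Last picture fit:** it put the cover at about -1.8 mm and the bolt at about -0.2 mm, both at zero within the roughly 2 mm the pictures allow. The bolt rod is visible inside the keeper.
- **Surroundings:** the box slipped about 2 mm and turned well under 0.01 rad. In the last picture the soldering stand, magnifier and tweezers are where they began, judged by eye.
- **Disagreements:** the two cameras differed by 1 to 2 mm, within their calibration. Two early move calls were refused because I left out the twist key; the arm did not move.

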